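Clamp a circuit board in the ratchet vise at the first tooth that grips

ROBOT

A 7-joint arm with a two-finger parallel gripper is mounted at the origin on a cart in front of the work surface, level with it; the furniture and walls round the work are solid. World frame = base frame: x ahead of the robot, y to its left, z up, the work surface at z = 0. Lengths are in m, angles in rad, forces in N, time in s.
With the tool pointing down it reaches from about 0.35 to 0.775 m from the base axis. Payload 3.1 kg.
Tool frame: the origin (TCP) lies on the front face of the gripper's body, between the roots of the fingers; the fingertips stand bot.tip_reach ahead of it and the grasp point (between the pads) lies 54 mm ahead of it (bot.tip_reach is the distance from the TCP to the fingertips, in m); z points along the fingers, y is the line along which they close (so a half turn about z gives the same grasp; the last joint's range is limited). The gripper opens to 85 mm and grips with 20 to 120 N. Pads are 22 mm wide; open, the fingers measure 114 mm over their backs; the gripper's body (76 mm by 85 mm) begins 54 mm behind the grasp point. The pads swing forward as they close: fully open they stand 13 mm farther back than shut.
Start: joints at [1.148, 0.311, 0.014, 1.512, -0.004, 1.319, -0.027], TCP at [0.204, -0.511, 0.304] pointing down, gripper open.
Joint ranges: [-2.7, 2.7], [-0.3, 1.91], [-1.27, 1.3], [0.12, 2.57], [-1.44, 4.58], [0.2, 2.03], [-3.05, 3.05]. Speed limits (rad/s): [2.79, 2.79, 3.14, 3.14, 3.14, 3.14, 3.14].

INTERFACE

Orientations are given as a unit quaternion [w, x, y, z].
In Python, from cell import bot gives the robot as it stands.
- The arm moves only by the tool servo_tool, never from a script. Its argument "moves" is a list of rows, each a list of 7 numbers: the shift along the world's x, y, z as a fraction of full scale, then the turn, a rotation vector about the world's x, y, z as a fraction of full scale, then the closure in counts, from 0 (fully open) to 255 (shut). In form: [[tx, ty, tz, rx, ry, rz, hand], ...]. A call has 1 to 12 rows; each row is the pose to reach, as a shift and turn from the pose commanded when the call began; what a row does not reach only later rows make up. Full scale, the value 1, is 0.8 m for a shift and 45 degrees for a turn. A row lasts 1/10 s, in which the tool goes at most 50 mm and 8.59 degrees, less where a joint would pass 70% of its speed; a pose out of reach is approached as far as the arm can. A call with a number of a shift or a turn outside -1 to 1 is refused whole. A call with a gripper value outside its range is refused whole. The fingers move at their own pace and stop on an object; "force" is the grip in N (left out, the last holds). Time passes only in rows, so rows that repeat a pose let the fingers close. It gives the time, the measured TCP pose, the force, the opening and the grip force at its end, in the units of the state.
- bot.read_state(): the state, without advancing time (a new reading comes with each control period).
- bot.capture(name): name is "scene" or "top"; returns the picture (384x512x3 uint8, red, green, blue); there is no depth.
- bot.camera_model(name): a dict with "vertical_fov" (degrees; the focal length in pixels is half the picture's height over the tangent of half this angle, whatever the lens; pixels are square), "cx", "cy" (the principal point, pixels), "position" and "rotation" of the camera in the world. Camera axes: x right, y down, z forward; pixel columns grow to the right and rows downward; lengths in m; the calibration is good to about 2 mm. A picture is of the moment at which its call begins. camera_model takes no time and is no camera call.
- bot.job_done(): hands the job in; it is judged then, once.
Trained networks look in the newest picture that a camera, given by its name, has taken for a name from the list of things; names that differ only in an ending like _2 or _b are one class to them, and where a whole thing is asked for, a point or a joint stands for the part that bears it (a point fixed in the world has none). Each returns a list of dicts, best first, with "conf" (0 to 1); they miss things now and then, are a little off and sometimes report something else, mostly with a low value. They report only what shows in the picture. A call takes as long as a camera call.
- bot.boxes_of(camera, label): "xy" ([column, row] in pixels, amid what is visible of it).
- bot.silhouettes(camera, label): "mask" (384x512 bool, what is visible of it) and "xy" ([column, row] in pixels, amid what is visible of it).
The state is a dict: "time": time; "joint_positions": joint angles; "dq": joint speeds; "joint_efforts": joint torques, N m; "tool_pos": TCP position; "eef_rot": TCP orientation; "contact_force": force on the tool from outside, world axes, zero at the start; "ft_torque": the same for the moment, N m; "gripper_width": opening from 0.0 (shut) to 1.0 (fully open); "grip_force": force on a finger pad.
Only numpy, scipy, OpenCV 4.12 (cv2) and the standard library are available. Lean on these libraries where they do the work, as an engineer would, in place of code of your own. Each camera call takes 0.05 s, during which the arm holds its last target. There are 200 camera calls.

TASK

Slide the brown circuit board the rest of the way into the ratchet vise until its far edge is up against the end stop. Then wind the wing knob clockwise until the sliding jaw closes on the board, and leave the pawl caught at the first tooth that grips it - not one click more, or the board will bow. Leave the other things on the bench as they are.

Things in the scene. Friction and masses are not known exactly. Their poses are not given: they have to be found in the camera images.
- board_vise: grey board vise screwed to the bench, 148 x 218 mm. Origin on the bench under where the clamped board's centre comes; x = the way the board slides in, y = to the knob end. Base top z 12 mm, front edge x -76. Two black rails along x (y +-28, 6 wide, tops z 20, x -72 to 61) carry the board; base is bare between them. Two jaws along x (x -60 to 58, tops z 36), fixed one's face at y -34
- board_centre (a point): centre (half-way up) of the loose brown circuit board, 115 x 68 x 8 mm, about 60 g, a small black chip on top; its y axis runs along the 115 mm length, which lies along the vise's x, underside at z = 20 mm on the rails. Starts 25 to 52 mm short of home, loose and nearly straight between the jaws, near end sticking out of the open front, where it can be pushed
- jaw_face (a point): middle of the sliding jaw's face, z = 23.5 mm, looking to the fixed jaw. Its vise y is 51 mm with the vise fully open and 5 mm less per tooth, pushing the board across to the fixed jaw, until it meets the board's side at 34 mm, between the third and fourth tooth. Then the face, being sprung (3 N, plus 1.5 N per mm), stays there while the slide behind it moves on
- ratchet_knob (a joint): turn of the wing knob and ratchet wheel, rad: 0 = vise fully open, grows clockwise seen from above, closing the jaw. A spring (0.08 to 0.2 N m) turns it back when let go until the pawl holds, so it rests at teeth: 0, 0.52, 1.04, 1.56, 2.08, 2.61. Starts at 0 or 0.52. The fourth tooth, 2.08, is the first that grips the board. The pawl clicks in 0.01 to 0.03 past each rest
- knob_grip (a point): middle of the knob's wing, on the knob's vertical axis (vise x 0, y 118 mm), 60 mm above the bench. The wing is an upright black bar 72 mm long (along this point's y, which turns with the knob), 16 mm thick (x), z 44 to 76 mm, flat sides, a white line on one end. Below: hub 38 mm across, ratchet wheel 64 mm across with top at z 34; nothing else near stands above z 40 mm
- screwdriver: screwdriver lying left of the vise, 224 mm, a bystander
- side_cutters: small side cutters lying left of the vise, 116 mm, a bystander
- screw_dish: round metal screw dish on the bench just in front of the knob end of the vise, 66 mm across, 14 mm high, a bystander
- end_stop (a point): middle of the end stop's face, on the vise at x = 58, y = 0, z = 22 mm; the upright is 44 mm wide and its top is at z = 32 mm. With the board home its centre is 57.5 mm from this face (vise x about 0 to +1 mm). x, y axes as the vise's
- wick_spool: small blue reel lying beside the knob end of the vise, 44 mm across, 10 mm high, a bystander

How it is judged:
By the outcome, as a careful person would: the job done as asked, in the order asked, and still so for the second after the job is handed in, with the robot touching nothing.
It also fails if it takes over 64 s, if anything falls off the work surface, if the arm or the gripper's body presses on something with over 40 N, if the wrist force passes 120 N, or if a joint passes its speed limit or range.

## Working session

There is one attempt and no reset: what is moved stays moved. The work goes in short steps, Python scripts to look and compute and a tool call to move; the robot and the scene stay as the last step left them, time stands still between calls to the robot, and variables do not carry over. Pictures are saved under pics/ and viewed, at most 10 in all, crops included, and the job is handed in when it is done.

Besides the shell and the picture viewer there is one more tool, called after ">>>" by a JSON object that holds its "name" and its "arguments", one argument or row to a line. servo_tool: Moves the arm, as the interface text tells. Its arguments: {"type":"object","properties":{"moves":{"type":"array"},"force":{"type":"number"}},"required":["moves"]}

```bash
mkdir -p pics; ls; python3 - <<'E'
from cell import bot
import cv2,numpy as np
for n in("scene","top"):
    im=bot.capture(n); cv2.imwrite(f"pics/{n}0.png",im[:,:,::-1])
    m=bot.camera_model(n); print(n,m)
    for l in("board_vise","board_centre","ratchet_knob","jaw_face","knob_grip","end_stop","screw_dish"):
        print(l,[(np.round(d["xy"],1).tolist(),round(d["conf"],2)) for d in bot.boxes_of(n,l)[:2]])
s=bot.read_state(); print(s, bot.tip_reach)
E
```

```text
pics
scene {'vertical_fov': 50.62194160832638, 'cx': 256.898122157584, 'cy': 187.69251126011423, 'position': array([0.20698084, 0.81166213, 0.57943362]), 'rotation': array([ 0.13038449, -0.25402109,  0.85636726, -0.43024213])}
board_vise [([287.8, 184.7], 0.96)]
board_centre [([312.3, 165.5], 0.83)]
ratchet_knob []
jaw_face []
knob_grip [([285.1, 182.5], 0.56)]
end_stop [([287.0, 187.5], 0.73)]
screw_dish [([335.0, 204.7], 0.67), ([253.0, 214.8], 0.6)]
top {'vertical_fov': 56.471590221300545, 'cx': 256.1948283458171, 'cy': 191.9731413046906, 'position': array([0.43581403, 0.2635581 , 0.89820956]), 'rotation': array([-0.06000389,  0.70752289, -0.70239209,  0.04956042])}
board_vise [([316.6, 188.4], 0.64)]
board_centre [([353.4, 198.3], 0.58)]
ratchet_knob [([305.3, 194.5], 0.77)]
jaw_face [([330.4, 192.1], 0.65)]
knob_grip [([304.5, 193.5], 0.9), ([317.8, 192.3], 0.22)]
end_stop [([317.0, 192.8], 0.66)]
screw_dish [([312.3, 244.0], 0.83)]
{'time': 0.8, 'joint_positions': array([ 1.14833321,  0.31085496,  0.01399748,  1.5115111 , -0.00439016,
        1.31914823, -0.02722167]), 'dq': array([ 0.00115902,  0.00089405,  0.00053968,  0.00033999, -0.00108993,
        0.00055441,  0.00096552]), 'joint_efforts': array([ 2.65038861e-04, -3.79760420e+01,  1.45737198e-01, -2.30850041e+01,
        1.21147008e-02,  1.93806933e-03,  2.44591888e-06]), 'tool_pos': array([ 0.20443375, -0.51061867,  0.30392409]), 'eef_rot': array([ 5.64994375e-05,  9.81926523e-01,  1.89262515e-01, -2.51889265e-06]), 'contact_force': array([ 0.226535  ,  0.49589   , -0.77725809]), 'ft_torque': array([ 0.06850726, -0.00537165,  0.07797476]), 'grip_force': 0.0, 'gripper_width': 0.9990606550777827} 0.0726
```

View both.

```bash
python3 - <<'E'
import cv2
a=cv2.imread("pics/top0.png");cv2.imwrite("pics/top0c.png",cv2.resize(a[110:310,220:460],None,fx=3.3,fy=3,interpolation=2)[:600,:800])
E
```

```text
(no output)
```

View pics/top0.png

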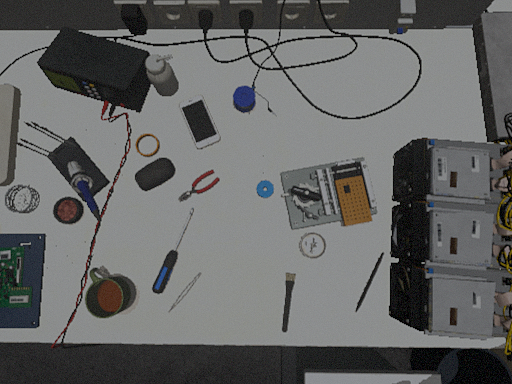

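View pics/scene0.png

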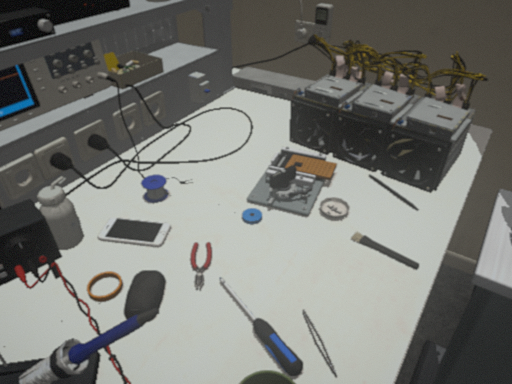

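View pics/top0c.png

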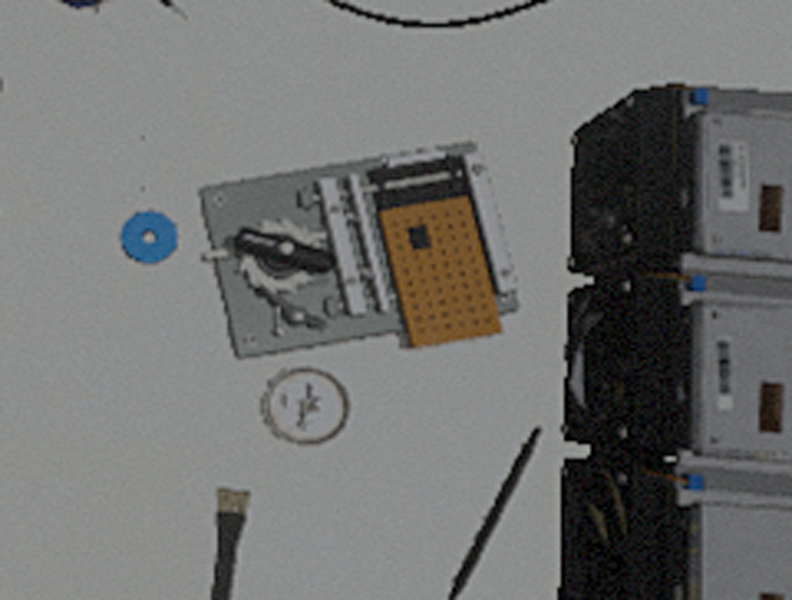

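```bash
cat > h.py <<'E'
import numpy as np
from scipy.spatial.transform import Rotation as R
from cell import bot
def cam(n):
    m=bot.camera_model(n); q=m["rotation"]; q=np.asarray(q)
    M=q if q.shape==(3,3) else R.from_quat(q[[1,2,3,0]]).as_matrix()
    return M,np.asarray(m["position"]),192/np.tan(np.radians(m["vertical_fov"]/2)),m["cx"],m["cy"]
def px2w(n,uv,z):
    M,p,f,cx,cy=cam(n); uv=np.atleast_2d(uv)
    d=np.c_[(uv[:,0]-cx)/f,(uv[:,1]-cy)/f,np.ones(len(uv))]@M.T
    return p+d*((z-p[2])/d[:,2])[:,None]
def w2px(n,P):
    M,p,f,cx,cy=cam(n); c=(np.atleast_2d(P)-p)@M
    return c[:,:2]/c[:,2:]*f+[cx,cy]
E
python3 - <<'E'
from h import *
import cv2
a=cv2.imread("pics/top0.png");cv2.imwrite("pics/top0d.png",cv2.resize(a[152:237,275:385],None,fx=7,fy=7,interpolation=cv2.INTER_CUBIC))
np.set_printoptions(precision=4,suppress=True)
c=np.array([[200,188],[240,355],[518,310],[472,145]])/[3.3,3]+[220,110]
print(px2w("top",c,0.012))
hsv=cv2.cvtColor(a,cv2.COLOR_BGR2HSV); m=cv2.inRange(hsv,(8,120,60),(25,255,255)); m[:, :325]=0;m[:,385:]=0;m[:150]=0;m[237:]=0
r=cv2.minAreaRect(cv2.findNonZero(m)); print(r, px2w("top",cv2.boxPoints(r),.028), px2w("top",r[0],.028))
print(px2w("top",[304.5,193.5],.076))
E
```

```text
[[ 0.6241  0.216   0.012 ]
 [ 0.4841  0.1864  0.012 ]
 [ 0.5227 -0.022   0.012 ]
 [ 0.6623  0.0071  0.012 ]]
((352.9668273925781, 199.7816925048828), (47.13582992553711, 28.098997116088867), 77.27564239501953) [[ 0.6032  0.085   0.028 ]
 [ 0.6192  0.017   0.028 ]
 [ 0.5056 -0.0038  0.028 ]
 [ 0.4902  0.0628  0.028 ]] [[0.554  0.0402 0.028 ]]
[[0.5614 0.1641 0.076 ]]
```

View pics/top0d.png

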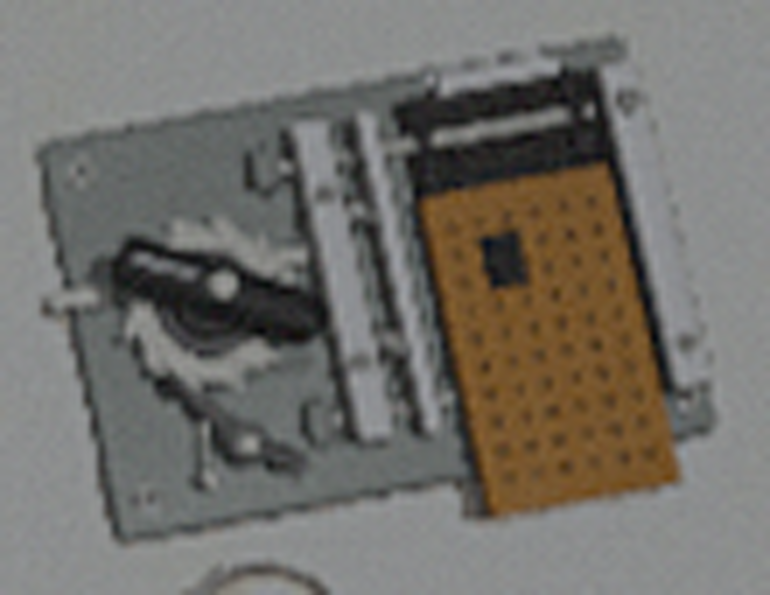

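```bash
cat >> h.py <<'E'
def vise2w(v,P):
    P=np.atleast_2d(P); c,s=np.cos(v[2]),np.sin(v[2])
    return np.c_[v[0]+c*P[:,0]-s*P[:,1],v[1]+s*P[:,0]+c*P[:,1],P[:,2]]
def w2vise(v,P):
    P=np.atleast_2d(P); c,s=np.cos(v[2]),np.sin(v[2]); d=P[:,:2]-v[:2]
    return np.c_[c*d[:,0]+s*d[:,1],-s*d[:,0]+c*d[:,1],P[:,2]]
E
python3 - <<'E'
from h import *
from scipy.optimize import least_squares
np.set_printoptions(precision=4,suppress=True)
uv=np.array([[40,152],[118,543],[712,432],[622,40],[222,285],[603,70],[668,392.]])
uv=(uv+.5)/7-.5+[275,152]
def pts(p):
    b=p[3]
    return vise2w(p,[[.072,b+.218,.012],[-.076,b+.218,.012],[-.076,b,.012],[.072,b,.012],[0,.118,.077],[.058,-.034,.036],[-.060,-.034,.036]])
f=lambda p:(w2px("top",pts(p))-uv).ravel()
r=least_squares(f,[.57,.05,.19,-.06],loss="soft_l1"); v=r.x
print(v,np.degrees(v[2])); print(f(v).reshape(-1,2))
print("board",w2vise(v,[[.554,.0402,.028]]),"knob",vise2w(v,[[0,.118,.06]]))
print("jawtop right edge",w2vise(v,px2w("top",(np.array([[368,110],[432,432],[405,110]])+.5)/7-.5+[275,152],.036)))
w=(np.array([[120,262],[320,312],[112,250],[325,325]])+.5)/7-.5+[275,152]
q=w2vise(v,px2w("top",w,.076)); print("wing",q, np.degrees(np.arctan2(q[1,0]-q[0,0],q[0,1]-q[1,1])))
# scene cam check
print("scene board/knob px", w2px("scene",vise2w(v,[[0,.118,.076],[-.076,v[3]+.218,.012],[-.076,v[3],.012],[.072,v[3]+.218,.012]])))
print("start tool z etc", vise2w(v,[[-.13,0,.09],[-.057-.011,0,.09]]))
E
```

```text
[ 0.5858  0.0443  0.1883 -0.054 ] 10.78788996462436
[[-0.8463 -1.3032]
 [-0.6426  0.6641]
 [ 1.0933  0.6194]
 [ 0.4583 -0.611 ]
 [-0.0799  0.1734]
 [-0.7278 -0.4783]
 [ 0.9295  0.3825]]
board [[-0.0321  0.0019  0.028 ]] knob [[0.5638 0.1602 0.06  ]]
jawtop right edge [[ 0.0574  0.0486  0.036 ]
 [-0.0576  0.0507  0.036 ]
 [ 0.0551  0.0359  0.036 ]]
wing [[ 0.0142  0.1493  0.076 ]
 [-0.0142  0.0875  0.076 ]
 [ 0.0187  0.1512  0.076 ]
 [-0.0188  0.0868  0.076 ]] -24.722638363887867
scene board/knob px [[284.2606 170.8704]
 [309.4768 214.0166]
 [333.7996 162.7599]
 [246.5303 198.1288]]
start tool z etc [[0.4581 0.02   0.09  ]
 [0.519  0.0316 0.09  ]]
```

>>> {"name": "servo_tool", "arguments": {
  "moves": [
    [0,0,0.1,0,0,0,255],
    [0,0,0.1,0,0,0,255],
    [0.323,0.6656,0.1,0,0,-0.244,255],
    [0.323,0.6656,0.1,0,0,-0.244,255],
    [0.323,0.6656,0.1,0,0,-0.244,255],
    [0.323,0.6656,0.1,0,0,-0.244,255],
    [0.323,0.6656,0.1,0,0,-0.244,255],
    [0.323,0.6656,0.1,0,0,-0.244,255],
    [0.323,0.6656,0.1,0,0,-0.244,255],
    [0.323,0.6656,0.1,0,0,-0.244,255],
    [0.323,0.6656,0.1,0,0,-0.244,255],
    [0.323,0.6656,0.1,0,0,-0.244,255]
  ]
}}

```text
time: 2.0
tool_pos: [0.4227, -0.0599, 0.3844]
eef_rot: [0.0, 0.996, 0.094, 0.001]
contact_force: [0.9, -0.6, -0.6]
gripper_width: 0.001
grip_force: 0.0
```

>>> {"name": "servo_tool", "arguments": {
  "moves": [
    [0.05,0.102,0,0,0,0,255],
    [0.05,0.102,0,0,0,0,255],
    [0.05,0.102,-0.292,0,0,0,255],
    [0.05,0.102,-0.292,0,0,0,255],
    [0.05,0.102,-0.292,0,0,0,255],
    [0.05,0.102,-0.292,0,0,0,255],
    [0.05,0.102,-0.292,0,0,0,255],
    [0.05,0.102,-0.292,0,0,0,255],
    [0.05,0.102,-0.292,0,0,0,255]
  ]
}}

```text
time: 2.9
tool_pos: [0.4627, 0.02, 0.1509]
eef_rot: [-0.0, 0.996, 0.095, 0.0]
contact_force: [0.4, -0.4, 0.2]
gripper_width: -0.003
grip_force: 0.0
```

```bash
python3 - <<'E'
from h import *
import cv2
s=bot.read_state(); q=s["eef_rot"]; M=R.from_quat(q[[1,2,3,0]]).as_matrix()
v=[.5858,.0443,.1883]
print(s["time"],s["tool_pos"],w2vise(v,s["tool_pos"]),"tool x yaw",np.degrees(np.arctan2(M[1,0],M[0,0])),M[:,2],s["joint_positions"])
a=bot.capture("top")[:,:,::-1];cv2.imwrite("pics/top1.png",cv2.resize(a[152:252,275:385],None,fx=6,fy=6,interpolation=cv2.INTER_CUBIC))
E
```

```text
2.9 [0.46271035 0.01995816 0.15089161] [[-0.12547043 -0.00087052  0.15089161]] tool x yaw 10.846355404500235 [ 2.13035729e-04  3.18389261e-04 -9.99999927e-01] [ 0.34678514  0.33618531 -0.51637568  1.93626415  0.20576266  0.92035161
 -1.65239651]
```

View pics/top1.png

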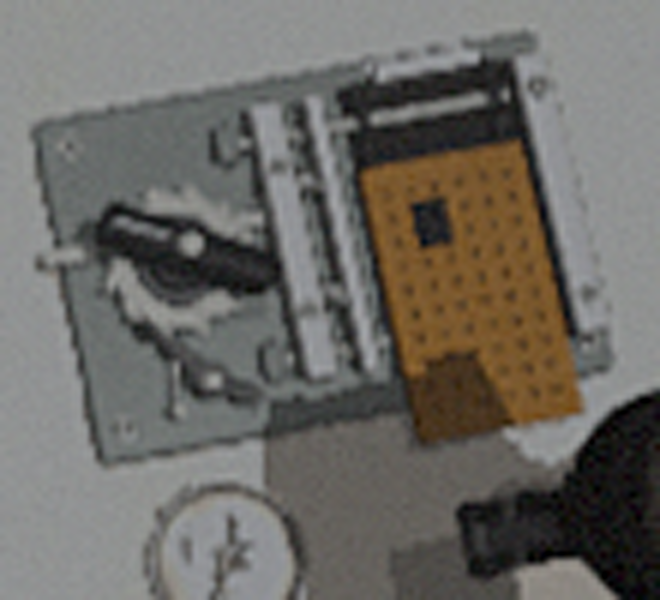

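>>> {"name": "servo_tool", "arguments": {
  "moves": [
    [0,0.0025,-0.06,0,0,0,255],
    [0,0.0025,-0.0766,0,0,0,255],
    [0,0.0025,-0.0766,0,0,0,255],
    [0.012,0.005,-0.0766,0,0,0,255],
    [0.024,0.0073,-0.0766,0,0,0,255],
    [0.03,0.0084,-0.0766,0,0,0,255],
    [0.036,0.0095,-0.0766,0,0,0,255],
    [0.042,0.0107,-0.0766,0,0,0,255],
    [0.0486,0.0119,-0.0766,0,0,0,255],
    [0.0486,0.0119,-0.0766,0,0,0,255]
  ]
}}

```text
time: 3.95
tool_pos: [0.5021, 0.0296, 0.0891]
eef_rot: [-0.0, 0.996, 0.094, 0.001]
contact_force: [0.5, -1.0, 0.7]
gripper_width: 0.005
grip_force: 0.0
```

```bash
cat > chk.py <<'E'
from h import *
import cv2
np.set_printoptions(precision=4,suppress=True)
v=[.5858,.0443,.1883]
s=bot.read_state(); print(s["time"],w2vise(v,s["tool_pos"]),s["contact_force"],s["joint_positions"][6])
a=bot.capture("top")[:,:,::-1]
hsv=cv2.cvtColor(a,cv2.COLOR_BGR2HSV); m=cv2.inRange(hsv,(8,120,40),(25,255,255)); m[:, :325]=0;m[:,385:]=0;m[:150]=0;m[237:]=0
r=cv2.minAreaRect(cv2.findNonZero(m)); print(w2vise(v,px2w("top",cv2.boxPoints(r),.028)))
E
python3 chk.py
```

```text
3.95 [[-0.085   0.0012  0.0891]] [ 0.4935 -0.9564  0.689 ] -1.7345426074815464
[[ 0.0394  0.037   0.028 ]
 [ 0.0422 -0.0338  0.028 ]
 [-0.0698 -0.0326  0.028 ]
 [-0.0723  0.0367  0.028 ]]
```

>>> {"name": "servo_tool", "arguments": {
  "moves": [
    [0.0061,0.0012,0,0,0,0,255],
    [0.0123,0.0023,0,0,0,0,255],
    [0.0184,0.0035,0,0,0,0,255],
    [0.0184,0.0035,0,0,0,0,255]
  ]
}}

```text
time: 4.4
tool_pos: [0.5169, 0.0324, 0.0892]
eef_rot: [-0.0, 0.996, 0.095, 0.001]
contact_force: [0.1, -0.2, -0.8]
gripper_width: 0.003
grip_force: 0.0
```

>>> {"name": "servo_tool", "arguments": {
  "moves": [
    [0.0012,0.0002,0,0,0,0,255],
    [0.0012,0.0002,0,0,0,0,255]
  ]
}}

```text
time: 4.6
tool_pos: [0.5169, 0.0323, 0.089]
eef_rot: [-0.0, 0.996, 0.094, 0.0]
contact_force: [-0.4, -0.3, 0.0]
gripper_width: 0.001
grip_force: 0.0
```

>>> {"name": "servo_tool", "arguments": {
  "moves": [
    [0.0012,0.0002,0,0,0,0,255],
    [0.0012,0.0002,0,0,0,0,255]
  ]
}}

```text
time: 4.8
tool_pos: [0.5178, 0.0324, 0.089]
eef_rot: [0.0, 0.996, 0.094, -0.0]
contact_force: [-0.8, -0.4, -0.9]
gripper_width: -0.003
grip_force: 0.0
```

>>> {"name": "servo_tool", "arguments": {
  "moves": [
    [0.0012,0.0002,0,0,0,0,255],
    [0.0012,0.0002,0,0,0,0,255]
  ]
}}

```text
time: 5.0
tool_pos: [0.5187, 0.0326, 0.089]
eef_rot: [0.0, 0.996, 0.094, -0.0]
contact_force: [-0.1, -0.0, 0.3]
gripper_width: 0.002
grip_force: 0.1
```

>>> {"name": "servo_tool", "arguments": {
  "moves": [
    [0.0012,0.0002,0,0,0,0,255],
    [0.0012,0.0002,0,0,0,0,255]
  ]
}}

```text
time: 5.2
tool_pos: [0.5198, 0.0328, 0.089]
eef_rot: [-0.0, 0.996, 0.094, 0.0]
contact_force: [-0.4, -0.2, 0.4]
gripper_width: 0.002
grip_force: 0.1
```

```bash
python3 chk.py
```

```text
5.2 [[-0.067  0.001  0.089]] [-0.407  -0.2209  0.4417] -1.7381782091009106
[[ 0.0568  0.0376  0.028 ]
 [ 0.0602 -0.0329  0.028 ]
 [-0.0493 -0.0327  0.028 ]
 [-0.0524  0.0365  0.028 ]]
```

>>> {"name": "servo_tool", "arguments": {
  "moves": [
    [0.0012,0.0002,0,0,0,0,255],
    [0.0012,0.0002,0,0,0,0,255]
  ]
}}

```text
time: 5.45
tool_pos: [0.5208, 0.033, 0.089]
eef_rot: [-0.0, 0.996, 0.095, 0.0]
contact_force: [-0.8, 1.0, -0.4]
gripper_width: -0.001
grip_force: 0.1
```

>>> {"name": "servo_tool", "arguments": {
  "moves": [
    [0.0012,0.0002,0,0,0,0,255],
    [0.0012,0.0002,0,0,0,0,255]
  ]
}}

```text
time: 5.65
tool_pos: [0.5218, 0.0331, 0.089]
eef_rot: [-0.0, 0.996, 0.094, 0.0]
contact_force: [-0.7, -0.4, 0.3]
gripper_width: -0.003
grip_force: 0.1
```

>>> {"name": "servo_tool", "arguments": {
  "moves": [
    [0.0012,0.0002,0,0,0,0,255],
    [0.0012,0.0002,0,0,0,0,255]
  ]
}}

```text
time: 5.85
tool_pos: [0.5223, 0.0332, 0.0889]
eef_rot: [0.0, 0.996, 0.094, -0.001]
contact_force: [-0.5, 0.2, 1.5]
gripper_width: -0.0
grip_force: 0.7
```

>>> {"name": "servo_tool", "arguments": {
  "moves": [
    [0.0012,0.0002,0,0,0,0,255],
    [0.0012,0.0002,0,0,0,0,255]
  ]
}}

```text
time: 6.05
tool_pos: [0.5224, 0.0332, 0.0887]
eef_rot: [0.0, 0.996, 0.094, -0.001]
contact_force: [-4.8, -0.9, 2.5]
gripper_width: 0.002
grip_force: 2.1
```

```bash
python3 chk.py; python3 -c "
from h import *;import cv2
a=bot.capture('top')[:,:,::-1];cv2.imwrite('pics/top2.png',cv2.resize(a[152:252,275:385],None,fx=6,fy=6,interpolation=2))"
```

```text
6.05 [[-0.0643  0.001   0.0887]] [-4.8151 -0.8548  2.4502] -1.7385870426979941
[[ 0.0587  0.0378  0.028 ]
 [ 0.0621 -0.0331  0.028 ]
 [-0.0464 -0.0329  0.028 ]
 [-0.0495  0.0367  0.028 ]]
```

View pics/top2.png

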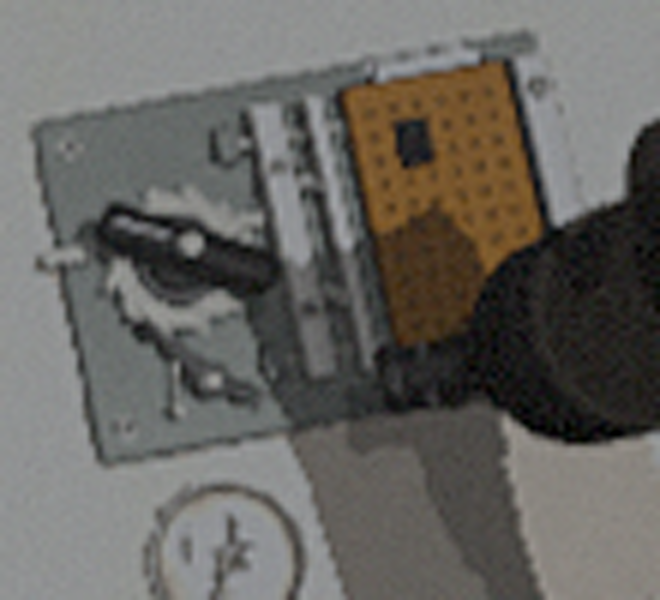

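>>> {"name": "servo_tool", "arguments": {
  "moves": [
    [-0.0246,-0.0047,0,0,0,0,255],
    [-0.0246,-0.0047,0.05,0,0,0,255],
    [-0.0246,-0.0047,0.1375,0,0,0,255],
    [-0.0246,-0.0047,0.1375,0,0,0,0],
    [0.0509,0.1588,0.1375,0,0,0.9,0],
    [0.0509,0.1588,0.1375,0,0,0.9,0],
    [0.0509,0.1588,0.1375,0,0,0.9,0],
    [0.0509,0.1588,0.1375,0,0,0.9,0],
    [0.0509,0.1588,0.1375,0,0,0.9,0],
    [0.0509,0.1588,0.1375,0,0,0.9,0]
  ]
}}

```text
time: 7.15
tool_pos: [0.5654, 0.1613, 0.199]
eef_rot: [-0.0, 0.901, 0.433, 0.001]
contact_force: [-0.1, 0.4, -1.3]
gripper_width: 0.998
grip_force: 0.0
```

>>> {"name": "servo_tool", "arguments": {
  "moves": [
    [0,0,0,0,0,0.438,0],
    [0,0,0,0,0,0.438,0],
    [0,0,0,0,0,0.438,0],
    [0,0,0,0,0,0.438,0]
  ]
}}

```text
time: 7.55
tool_pos: [0.565, 0.1601, 0.1992]
eef_rot: [0.0, 0.815, 0.58, 0.001]
contact_force: [0.2, -0.8, -0.0]
gripper_width: 0.999
grip_force: 0.0
```

```bash
cat >> h.py <<'E'
def st():
    s=bot.read_state(); q=s["eef_rot"]; M=R.from_quat(q[[1,2,3,0]]).as_matrix()
    print(s["time"],s["tool_pos"].round(4),"toolx yaw",np.degrees(np.arctan2(M[1,0],M[0,0])).round(2),"F",s["contact_force"].round(1),"T",s["ft_torque"].round(2),"w",s["gripper_width"],s["grip_force"],s["joint_positions"].round(2))
E
python3 -c "
from h import *;st()"; python3 chk.py
```

```text
7.55 [0.565  0.1601 0.1992] toolx yaw 70.86 F [ 0.2 -0.8 -0. ] T [ 0.05  0.01 -0.03] w 0.9990444978356154 0.0 [ 0.2   0.57 -0.75  1.54  0.41  1.19 -0.96]
7.55 [[0.0012 0.1177 0.1992]] [ 0.1795 -0.7692 -0.0354] -0.9607783207652509
[[-0.0211  0.0609  0.028 ]
 [-0.0003  0.0337  0.028 ]
 [-0.0537 -0.006   0.028 ]
 [-0.0741  0.0212  0.028 ]]
```

>>> {"name": "servo_tool", "arguments": {
  "moves": [
    [0,0,-0.05,0,0,0,0],
    [0,0,-0.08,0,0,0,0],
    [0,0,-0.095,0,0,0,0],
    [0,0,-0.106,0,0,0,0],
    [0,0,-0.106,0,0,0,0]
  ]
}}

```text
time: 8.1
tool_pos: [0.5642, 0.1604, 0.1138]
eef_rot: [-0.0, 0.814, 0.581, -0.0]
contact_force: [-1.0, 0.1, 0.4]
gripper_width: 1.0
grip_force: 0.0
```

>>> {"name": "servo_tool", "arguments": {
  "moves": [
    [0,0,0,0,0,0,255],
    [0,0,0,0,0,0,255],
    [0,0,0,0,0,0,255],
    [0,0,0,0,0,0,255],
    [0,0,0,0,0,0,255],
    [0,0,0,0,0,0,255]
  ],
  "force": 25
}}

```text
time: 8.7
tool_pos: [0.5668, 0.1599, 0.1156]
eef_rot: [0.002, 0.814, 0.581, 0.002]
contact_force: [4.9, -2.2, 2.6]
gripper_width: 0.298
grip_force: 24.6
```

```bash
python3 -c "
from h import *;st()"
```

```text
8.7 [0.5668 0.1599 0.1156] toolx yaw 70.98 F [ 4.9 -2.2  2.6] T [-0.42 -1.11  0.05] w 0.2984628626466874 24.56041842699051 [ 0.17  0.66 -0.7   1.62  0.49  1.03 -1.01]
```

>>> {"name": "servo_tool", "arguments": {
  "moves": [
    [0,0,0,0,0,0,255],
    [0,0,0,0,0,0,255]
  ]
}}

```text
time: 8.9
tool_pos: [0.5668, 0.1599, 0.1156]
eef_rot: [0.002, 0.814, 0.581, 0.002]
contact_force: [4.9, -1.8, 3.2]
gripper_width: 0.296
grip_force: 24.6
```

```bash
python3 -c "
from h import *;st()
import cv2
a=bot.capture('scene')[:,:,::-1];cv2.imwrite('pics/sc2.png',cv2.resize(a[120:230,230:350],None,fx=5,fy=5,interpolation=2))"
```

```text
8.9 [0.5668 0.1599 0.1156] toolx yaw 70.98 F [ 4.9 -1.8  3.2] T [-0.45 -1.18 -0.02] w 0.29590376453913786 24.621495008468628 [ 0.17  0.66 -0.7   1.62  0.49  1.03 -1.01]
```

View pics/sc2.png

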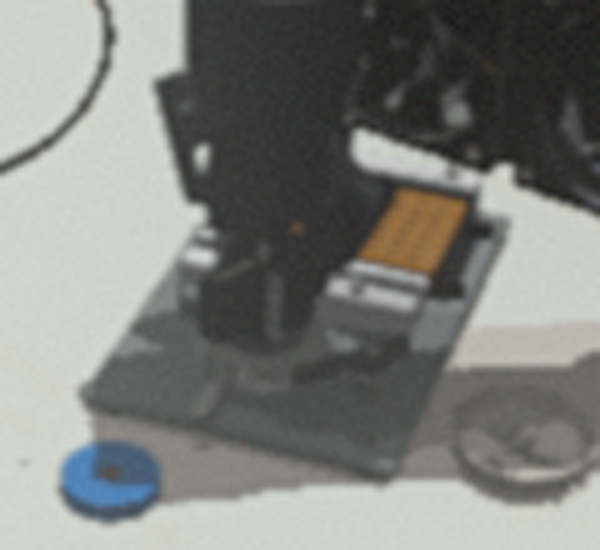

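>>> {"name": "servo_tool", "arguments": {
  "moves": [
    [0.0037,0,-0.002,0,0,0,255],
    [0.0037,0,-0.002,0,0,-0.1,255],
    [0.0037,0,-0.002,0,0,-0.2,255],
    [0.0037,0,-0.002,0,0,-0.3,255],
    [0.0037,0,-0.002,0,0,-0.4,255],
    [0.0037,0,-0.002,0,0,-0.5,255],
    [0.0037,0,-0.002,0,0,-0.6,255],
    [0.0037,0,-0.002,0,0,-0.6,255]
  ],
  "force": 40
}}

```text
time: 9.75
tool_pos: [0.5677, 0.1598, 0.1155]
eef_rot: [0.002, 0.927, 0.374, 0.0]
contact_force: [-2.1, -3.2, 13.6]
gripper_width: 0.29
grip_force: 38.6
```

```bash
python3 -c "
from h import *;st()"
```

```text
9.75 [0.5677 0.1598 0.1155] toolx yaw 43.96 F [-2.1 -3.2 13.6] T [-0.95  0.3   0.08] w 0.29039046304133964 38.598448634147644 [ 0.1   0.64 -0.59  1.62  0.41  1.01 -1.42]
```

>>> {"name": "servo_tool", "arguments": {
  "moves": [
    [0,0,0.005,0,0,0,255],
    [0,0,0.005,0,0,-0.1,255],
    [0,0,0.005,0,0,-0.2,255],
    [0,0,0.005,0,0,-0.3,255],
    [0,0,0.005,0,0,-0.4,255],
    [0,0,0.005,0,0,-0.5,255],
    [0,0,0.005,0,0,-0.6,255],
    [0,0,0.005,0,0,-0.7,255],
    [0,0,0.005,0,0,-0.8,255],
    [0,0,0.005,0,0,-0.8,255]
  ]
}}

```text
time: 10.75
tool_pos: [0.5679, 0.1591, 0.1159]
eef_rot: [0.001, 0.998, 0.069, 0.0]
contact_force: [5.0, -1.9, -2.2]
gripper_width: 0.281
grip_force: 41.8
```

```bash
python3 -c "
from h import *;st()"
```

```text
10.75 [0.5679 0.1591 0.1159] toolx yaw 7.94 F [ 5.  -1.9 -2.2] T [-0.5  -1.04  0.13] w 0.2807845992300158 41.76283299922943 [ 0.01  0.6  -0.44  1.62  0.3   0.98 -1.97]
```

>>> {"name": "servo_tool", "arguments": {
  "moves": [
    [0,0,0,0,0,-0.1,255],
    [0,0,0,0,0,-0.2,255],
    [0,0,0,0,0,-0.3,255],
    [0,0,0,0,0,-0.4,255],
    [0,0,0,0,0,-0.5,255],
    [0,0,0,0,0,-0.6,255],
    [0,0,0,0,0,-0.7,255],
    [0,0,0,0,0,-0.78,255],
    [0,0,0,0,0,-0.78,255]
  ]
}}

```text
time: 11.65
tool_pos: [0.5678, 0.1584, 0.1159]
eef_rot: [0.001, 0.972, -0.235, 0.001]
contact_force: [5.2, -3.0, -1.0]
gripper_width: 0.284
grip_force: 41.9
```

```bash
python3 -c "
from h import *;st()"
```

```text
11.65 [0.5678 0.1584 0.1159] toolx yaw -27.15 F [ 5.2 -3.  -1. ] T [-0.78 -0.94  0.16] w 0.2844031212003212 41.857019662857056 [-0.09  0.58 -0.3   1.63  0.2   0.97 -2.51]
```

>>> {"name": "servo_tool", "arguments": {
  "moves": [
    [0,0,0,0,0,0.08,255],
    [0,0,0,0,0,0.15,255],
    [0,0,0,0,0,0.15,255],
    [0,0,0,0,0,0.15,0],
    [0,0,0,0,0,0.15,0],
    [0,0,0,0,0,0.15,0],
    [0,0,0,0,0,0.15,0],
    [0,0,0,0,0,0.15,0],
    [0,0,0.1,0,0,0.15,0],
    [0,0,0.2,0,0,0.15,0],
    [0,0,0.2,0,0,0.15,0],
    [0,0,0.2,0,0,0.15,0]
  ]
}}

```text
time: 12.85
tool_pos: [0.5699, 0.1622, 0.2843]
eef_rot: [-0.003, 0.984, -0.176, 0.006]
contact_force: [1.9, 0.5, 0.3]
gripper_width: 0.997
grip_force: 0.0
```

>>> {"name": "servo_tool", "arguments": {
  "moves": [
    [-0.3,-0.05,0.1,0,0,0,0],
    [-0.3,-0.05,0.1,0,0,0,0],
    [-0.3,-0.05,0.1,0,0,0,0],
    [-0.3,-0.05,0.1,0,0,0,0],
    [-0.3,-0.05,0.1,0,0,0,0]
  ]
}}

```text
time: 13.35
tool_pos: [0.3307, 0.1212, 0.3546]
eef_rot: [0.0, 0.984, -0.176, -0.0]
contact_force: [-0.0, 0.2, 0.2]
gripper_width: 0.998
grip_force: 0.0
```

```bash
python3 chk.py; python3 -c "
from h import *;st();import cv2
a=bot.capture('top')[:,:,::-1];cv2.imwrite('pics/top3.png',cv2.resize(a[152:237,275:385],None,fx=7,fy=7,interpolation=2))"
```

```text
13.35 [[-0.2362  0.1233  0.3546]] [-0.0252  0.1611  0.171 ] -2.2599186984389363
[[ 0.059   0.0316  0.028 ]
 [ 0.0615 -0.0361  0.028 ]
 [-0.0558 -0.0346  0.028 ]
 [-0.0581  0.0317  0.028 ]]
13.4 [0.3246 0.1212 0.3575] toolx yaw -20.15 F [-6.9 -2.2 -0.8] T [-0.21  0.48 -0.01] w 1.001407557122374 0.0 [ 0.05 -0.14 -0.4   1.86 -0.05  1.41 -2.26]
```

View pics/top3.png

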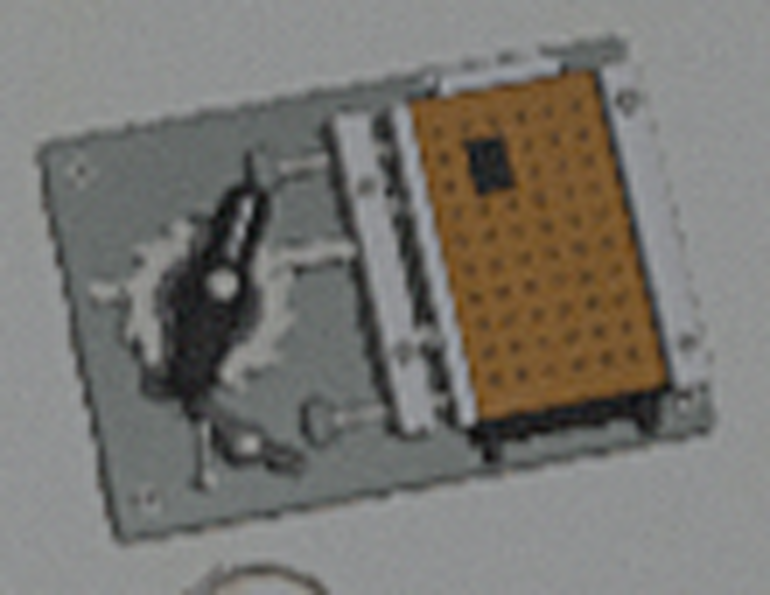

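>>> {"name": "servo_tool", "arguments": {
  "moves": [
    [0,0,0,0,0,0,0],
    [0,0,0,0,0,0,0],
    [0,0,0,0,0,0,0]
  ]
}}

```text
time: 13.75
tool_pos: [0.3337, 0.1214, 0.3539]
eef_rot: [0.0, 0.984, -0.176, -0.001]
contact_force: [0.0, -0.3, -0.3]
gripper_width: 0.998
grip_force: 0.0
```

```bash
python3 -c "
from h import *;st()
print(bot.job_done())"
```

```text
13.75 [0.3337 0.1214 0.3539] toolx yaw -20.31 F [ 0.  -0.3 -0.3] T [-0.02 -0.01 -0.06] w 0.9979880978906924 0.0 [ 0.05 -0.11 -0.39  1.85 -0.05  1.4  -2.26]
the job is handed in; nothing more can be done
None
```

The board is up against the end stop and the jaw has closed on it. The last picture shows the wing at about 2.1 rad, the fourth tooth, and I handed the job in at 13.75 s with the arm clear of everything.

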